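Index the rosette turntable one hole

TASK

Index the maker's turntable by one hole: with a fingertip press the plunger's dished pad straight down until its pin is out of the hole, and, keeping it from dropping back, push it round to the next hole on the side of the tall stop pin; let it spring fully up there so that the table is locked again. Use a light fingertip push only, gripping and lifting nothing, and take the finger away at the end. The bridge blank lying on the round board must ride along in its place, and the other things on the bench stay where they are.

Things in the scene. Friction and masses are not known exactly. Their poses are not given: they have to be found in the camera images.
- index_base: Fixed base of the turntable, bolted down: grey round foot 250 mm across and 6 mm thick, pedestal, and an aluminium index ring (outer diameter 250 mm, top 55 mm above the bench, underside 45 mm) with 12 holes, brass-rimmed, every 30 degrees on a circle of 112 mm radius. Origin on the turning axis at bench level; z up. At joint turn = 0 the table's arm points along the base's -x. The round board on top (184 mm across, top 69 mm above the bench) turns with the table.
- turn (a joint): Turn of the table about the vertical axis, rad, positive counter-clockwise seen from above. Starts at 0, locked in a hole. The next holes are at +0.524 and -0.524. Stops at +-0.68 where the arm meets a stop pin. Free-running when the pin is out of its hole (under 1 N at the pad turns it), and it stays where it is left; locked, with about 10 mrad of play, when the pin is in one.
- plunger (a joint): How far the plunger is pressed down, m: 0 = fully up (pin in hole), 0.016 = bottom stop. Spring, about 4 N at the top to 8 N at the bottom; it comes up by itself. Its pin rises 8 mm into the ring, so is out of the hole beyond 0.008. Let go between holes, it stays at 0.008, the pin sliding under the ring; it rises when a hole comes over it, unless a finger rubbing on the rim holds it down.
- pad (a point): Centre of the floor of the plunger's dished round steel pad, at the outer end of the table's arm, 140 mm from the turning axis, 90 mm above the bench when up; moves down with the plunger and round with the table. The dish is 52 mm wide inside, 60 mm outside, its rim 12 mm above the floor, so that a fingertip set in it can both press it and push it round by the rim.
- pin_tip (a point): Tip of the plunger's pin (9 mm diameter, round nose), under the arm on the same radius as the pad, 112 mm from the turning axis; 53 mm above the bench when up. Released within 3 mm of a hole (12 mm wide) the nose centres the table; a little farther off it can hang half up on the edge and needs a further push round.
- tall_stop_foot (a point): Foot of the tall stop pin: a plain steel pin of 10 mm diameter standing 50 mm high on the index ring, 112 mm from the turning axis and 50 degrees round from the arm's starting place, thus 20 degrees beyond the hole to go to. It may stand on either side.
- short_stop_foot (a point): Foot of the short stop pin, the same but only 16 mm high, 50 degrees round from the arm's starting place on the other, wrong side.
- bridge_blank: Loose dark wooden bridge blank, 24 x 110 x 13 mm, lying on the round board beyond the axis from the plunger. Origin at the centre of its underside. Rides along.
- board_spot (a point): Point on the top of the turning round board, 35 mm from the axis opposite the arm, where the bridge blank's origin lies.
- brush_jar: Loose glass jar with brushes, 64 mm across, 90 mm high without and about 150 mm with the brushes; origin at the centre of its underside. Bystander.
- glue_bottle: Loose white glue bottle, 56 mm across, 150 mm high; origin at the centre of its underside. Bystander.
- screwdriver: Loose screwdriver lying behind the turntable. Bystander.
- clamp_box: Green open box of small clamps, 200 x 140 x 55 mm, to the left; origin at the centre of its underside. Bystander.
- plane: Small hand plane, 160 x 50 x 55 mm, to the right; origin at the centre of its underside. Bystander.
- caul: Loose light wooden clamping block, 150 x 32 x 26 mm, to the right; origin at the centre of its underside. Bystander.
Not all that is in view belongs to the job. Of the things shaped like the bridge_blank, the wooden one is meant.

How it is judged (in metres and radians):
On the way, in this order (a step that is already met when the one before it is completed fails the run):
1. the plunger is pressed until its pin is out of the starting hole (value of joint plunger above 0.0085 m and value of joint turn between -0.1 and 0.1 rad), for 0.1 s.
2. the table has come to the next hole on the tall stop's side and the plunger has sprung up into it (value of joint plunger below 0.0025 m and horizontal distance between pin_tip and tall_stop_foot below 0.055 m and (value of joint turn between 0.4936 and 0.5536 rad or value of joint turn between -0.5536 and -0.4936 rad)), for 0.2 s.
At the end, for the whole second after the job is handed in: The plunger is fully up (pressed less than 2.5 mm), its pin in the hole next to the starting one on the tall stop pin's side (table at 0.524 rad +-0.03 that way), the table is at rest, and the bridge blank lies within 15 mm of its place on the board (all of step 2 and velocity of joint turn between -0.05 and 0.05 rad/s and horizontal distance between bridge_blank and board_spot below 0.015 m); the robot touches nothing.
It fails at once if the robot pushes or squeezes anything harder than a light fingertip push (over 30 N) (contact force between the fingers and anything else above 30 N).
It fails at once if the bridge blank is shifted on the board or lifted off it (18 mm) (distance between bridge_blank and board_spot above 0.018 m).
It fails at once if a bystander is shifted, lifted or knocked over (moved over 20 mm) (distance of any of brush_jar, glue_bottle, screwdriver, clamp_box, plane, caul from where it was at the start of the episode above 0.02 m).
It also fails if it takes over 38 s, if anything falls off the work surface, if the arm or the gripper's body presses on something with over 40 N, if the wrist force passes 120 N, or if a joint passes its speed limit or range.

ROBOT

A 6-joint arm with a two-finger parallel gripper is mounted at the origin on the work surface. World frame = base frame: x ahead of the robot, y to its left, z up, the work surface at z = 0. Lengths are in m, angles in degrees, forces in N, time in s.
With the tool pointing down it reaches from about 0.375 to 0.9 m from the base axis. Payload 3.1 kg.
Tool frame: the origin (TCP) lies at the very end of the fingers, on their centre line; the grasp point (between the pads) lies behind it (bot.grip_depth is the z of the grasp point in the tool frame, in m); z points along the fingers, y is the direction in which the jaws open and shut (so a half turn about z gives the same grasp; the last joint's range is limited). The gripper opens to 87 mm and grips with 3 to 60 N. Pads are 19 mm wide; open, the fingers measure 117 mm over their backs; the gripper's body (75 mm by 190 mm) begins 51 mm behind the grasp point.
Start: joints at [-75.315, 30.224, 82.088, -0, 67.689, -10.227], TCP at [0.263, -0.567, 0.223] pointing down, gripper open.
Joint ranges: [-176.69, 176.69], [-43.24, 126.21], [12.49, 139.97], [-82, 262], [0, 151.66], [-163.58, 163.58]. Speed limits (degrees/s): [159.86, 159.86, 180, 180, 180, 180].

INTERFACE

Orientations are given as a 3x3 rotation matrix whose columns are the frame's x, y, z axes.
In Python, from rig import bot, vision gives the robot as it stands. The module is installed in compiled form; this text tells all that it offers.
- The arm moves only by the shell command python3 -m jog 'ROWS'. ROWS is JSON, a list of rows, each a list of 3 entries, a list of its own where there are three numbers: the shift along the tool's x, y, z in mm, then the turn, a rotation vector about the tool's x, y, z in degrees, then the closure, from 0 (fully open) to 1 (shut). In form: [[[dx, dy, dz], [wx, wy, wz], fingers], ...]. A call has 1 to 12 rows; each row is the pose to reach, as a shift and turn from the pose commanded when the call began, along the tool's axes at that moment; what a row does not reach only later rows make up. A row lasts 1/12 s, in which the tool goes at most 41.7 mm and 7.16 degrees, less where a joint would pass 70% of its speed; a pose out of reach is approached as far as the arm can. A call with a gripper value outside its range is refused whole. The fingers move at their own pace and stop on an object; the grip force is fixed at half the most. Time passes only in rows, so rows that repeat a pose let the fingers close. It gives the time, the measured TCP pose, the force and the opening at its end, in the units of the state.
- bot.read_state(): the state, without advancing time (a new reading comes with each control period).
- vision.capture(name): name is "scene" or "side" or "wrist"; returns the picture (400x640x3 uint8, red, green, blue); there is no depth.
- vision.camera_info(name): a dict with "intrinsics" (3x3 intrinsics, pixels), "camera_from_world" (4x4, takes a point from world to camera coordinates); the wrist camera has in their place "mount" (4x4, takes a point from camera to tool coordinates, whose origin is the TCP and whose axes are the flange's). Camera axes: x right, y up, looking along -z (the intrinsics and any distortion apply to the point x, -y, -z); pixel columns grow to the right and rows downward; lengths in m; the calibration is good to about 2 mm. The wrist camera is an equidistant fisheye: a pixel r from the principal point sees the ray r / f radians off the axis. A picture is of the moment at which its call begins: read the wrist's pose just before it. camera_info takes no time and is no camera call.
- bot.hand_in(): hands the job in, once; it reports no verdict.
The state is a dict: "time_s": time; "joint_positions": joint angles; "qvel": joint speeds; "tau": joint torques, N m; "position": TCP position; "tcp_rot": TCP orientation; "force": force on the tool from outside, world axes, zero at the start; "moment": the same for the moment, N m; "opening": opening from 0.0 (shut) to 1.0 (fully open).
Only numpy, scipy, OpenCV 4.12 (cv2) and the standard library are available. Lean on these libraries where they do the work, as an engineer would, in place of code of your own. Each camera call takes 0.05 s, during which the arm holds its last target. There are 200 camera calls.

## Working session

There is one attempt and no reset: what is moved stays moved. The work goes in short steps, Python scripts to look and compute and a shell command to move; the robot and the scene stay as the last step left them, time stands still between calls to the robot, and variables do not carry over. Pictures are saved under pics/ and viewed, about 8 in all and at most 12, crops included, and the job is handed in when it is done.

```bash
mkdir -p pics; python3 - <<'E'
from rig import bot,vision
import cv2,numpy as np
s=bot.read_state();print(s['time_s'],s['position'],np.round(s['tcp_rot'],3),s['opening'],bot.grip_depth)
for n in("scene","side"):
    im=vision.capture(n);cv2.imwrite(f"pics/{n}0.png",im[:,:,::-1])
    i=vision.camera_info(n);print(n,np.round(i['intrinsics'],1).tolist(),np.round(i['camera_from_world'],3).tolist(),i.keys())
E
```

```text
0.0 [ 0.26311498 -0.56613273  0.22157156] [[ 0.907  0.421 -0.001]
 [ 0.421 -0.907  0.002]
 [ 0.    -0.002 -1.   ]] 1.0031540277794486 -0.0187
scene [[398.7, 0.0, 322.7], [0.0, 398.7, 196.3], [0.0, 0.0, 1.0]] [[0.895, 0.446, 0.006, -0.517], [-0.279, 0.549, 0.788, 0.094], [0.348, -0.707, 0.615, -1.491], [0.0, 0.0, 0.0, 1.0]] dict_keys(['intrinsics', 'camera_from_world'])
side [[392.3, 0.0, 326.5], [0.0, 392.3, 195.1], [0.0, 0.0, 1.0]] [[-0.923, -0.383, 0.02, 0.528], [0.229, -0.508, 0.83, -0.205], [-0.308, 0.771, 0.557, -1.234], [0.0, 0.0, 0.0, 1.0]] dict_keys(['intrinsics', 'camera_from_world'])
```

View pics/scene0.png

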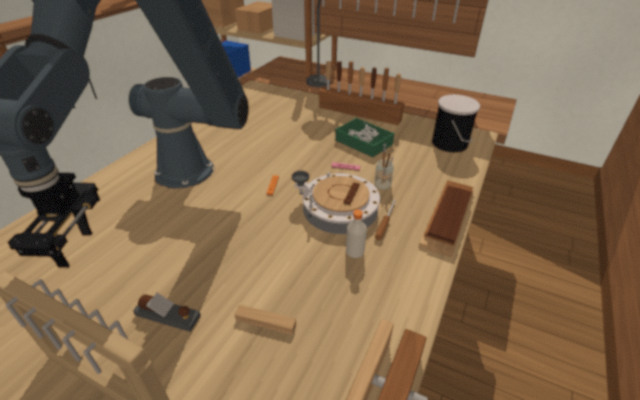

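View pics/side0.png

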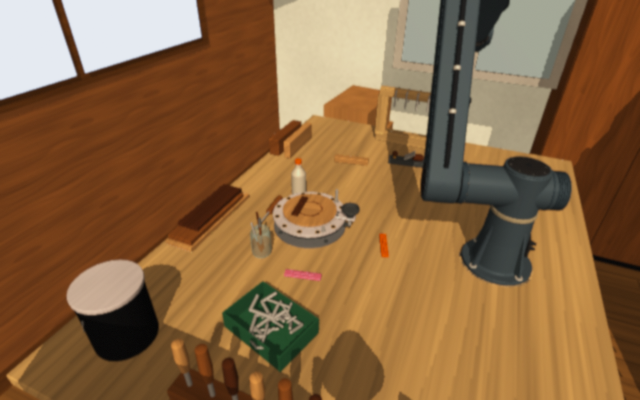

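Scene view: pad about (301,178), board centre about (341,196). Side view: pad about (350,210), centre about (311,212). I'm enlarging both to find the stop pins.

```bash
python3 - <<'E'
import cv2,numpy as np
a=cv2.imread("pics/scene0.png")[155:255,285:405]; b=cv2.imread("pics/side0.png")[170:260,255:375]
f=lambda m:cv2.resize(m,None,fx=6.6,fy=3.0*2.2,interpolation=cv2.INTER_CUBIC)
cv2.imwrite("pics/c1.png",f(a)[:600]);cv2.imwrite("pics/c2.png",f(b)[:600])
E
```

```text
(no output)
```

View pics/c1.png

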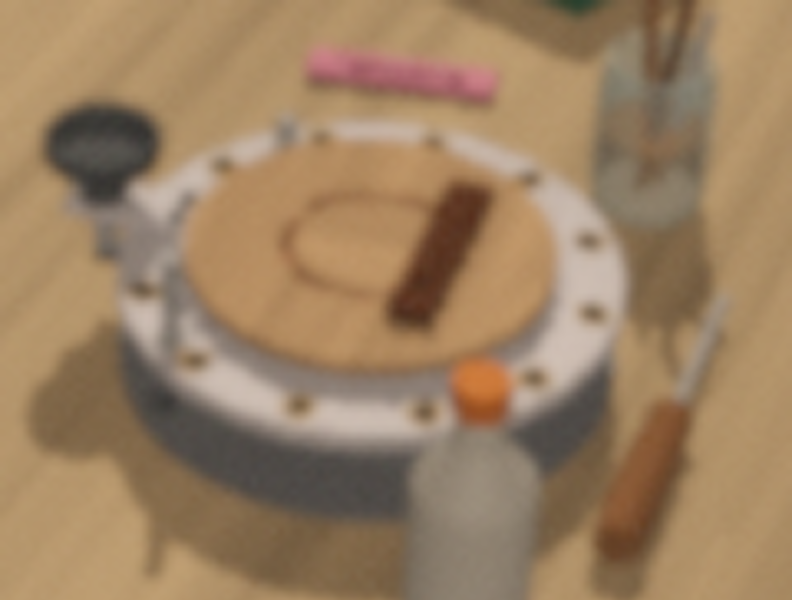

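View pics/c2.png

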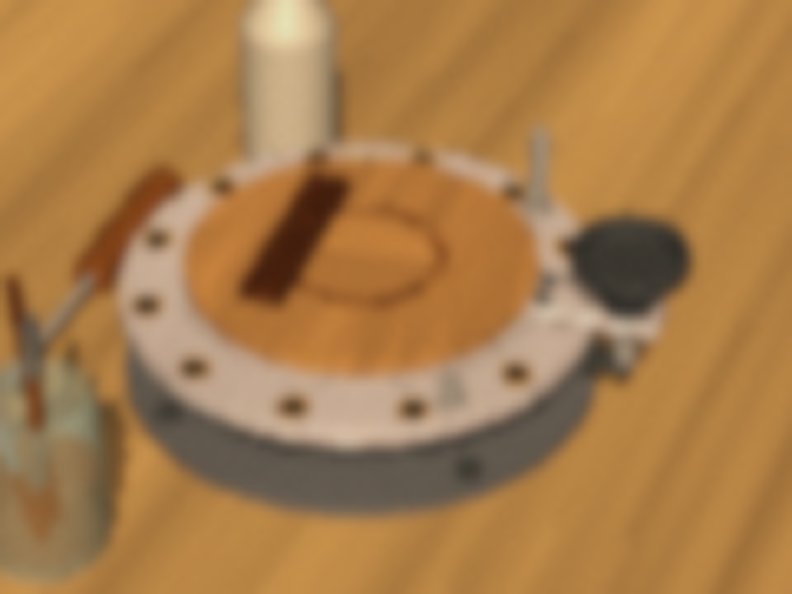

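```bash
cat > h.py <<'E'
import numpy as np
from rig import bot,vision
from scipy.optimize import least_squares
def ray(n,uv,z):
    i=vision.camera_info(n);K=i['intrinsics'];T=i['camera_from_world'];R=T[:3,:3];c=-R.T@T[:3,3]
    d=R.T@np.array([(uv[0]-K[0,2])/K[0,0],-(uv[1]-K[1,2])/K[1,1],-1]);return c+d*(z-c[2])/d[2]
E
python3 - <<'E'
from h import *
H={'scene':[(223,162),(143,288),(193,358),(298,403),(424,411),(533,377),(592,312),(589,240),(529,178),(433,140),(321,135)],
'side':[(515,190),(422,155),(317,155),(221,186),(157,238),(147,303),(194,367),(292,405),(413,408),(516,373)]}
off={'scene':(285,155),'side':(255,170)}
ex={'scene':dict(pad=(102,143,.102),tall=(170,350,.055),talltop=(170,265,.105),short=(287,140,.055),blank=(440,258,.082)),
'side':dict(pad=(632,258,.102),tall=(540,208,.055),talltop=(540,130,.105),short=(450,400,.055),blank=(297,240,.082))}
for n in H:
    px=lambda p:(p[0]/6.6+off[n][0],p[1]/6.6+off[n][1])
    P=np.array([ray(n,px(p),.055)[:2] for p in H[n]])
    def f(v):
        d=P-v[:2];a=np.arctan2(d[:,1],d[:,0])-v[2];a=(a+np.pi/12)%(np.pi/6)-np.pi/12
        return np.r_[np.hypot(*d.T)-.112,.112*a]
    c0=P.mean(0);best=min((least_squares(f,[*c0,y]) for y in np.radians([0,10,20])),key=lambda r:r.cost)
    c=best.x[:2];print(n,best.x[:2],np.degrees(best.x[2])%30,'rms',np.sqrt(2*best.cost/len(P)))
    for k,e in ex[n].items():
        q=ray(n,px(e),e[2]);d=q[:2]-c;print(k,q.round(4),'r',np.hypot(*d).round(4),'ang',np.degrees(np.arctan2(d[1],d[0])).round(1)%360)
i=vision.camera_info('wrist');print(i)
E
```

```text
scene [0.61003525 0.06755642] 7.086448837665501 rms 0.0005767755552547931
pad [0.4769 0.0402 0.102 ] r 0.136 ang 191.6
tall [ 0.5538 -0.0354  0.055 ] r 0.1173 ang 241.4
talltop [ 0.554  -0.0344  0.105 ] r 0.1164 ang 241.2
short [0.5281 0.1442 0.055 ] r 0.1122 ang 136.9
blank [0.6518 0.0547 0.082 ] r 0.0437 ang 342.8
side [0.60619271 0.06942812] 7.384689651487272 rms 0.001371864151272056
pad [0.4636 0.0618 0.102 ] r 0.1428 ang 183.1
tall [ 0.5437 -0.0235  0.055 ] r 0.112 ang 236.1
talltop [ 0.5452 -0.0227  0.105 ] r 0.1105 ang 236.5
short [0.5243 0.1461 0.055 ] r 0.1122 ang 136.9
blank [0.6327 0.0902 0.082 ] r 0.0337 ang 38.1
{'intrinsics': array([[309.70691629,   0.        , 318.5763198 ],
       [  0.        , 309.70691629, 191.34373385],
       [  0.        ,   0.        ,   1.        ]]), 'mount': array([[ 3.60763827e-04,  9.66835979e-01,  2.55397846e-01,
         6.83441769e-02],
       [ 9.99999683e-01, -5.29987666e-04,  5.93769422e-04,
        -9.10147807e-05],
       [ 7.09435348e-04,  2.55397551e-01, -9.66835864e-01,
        -1.62705607e-01],
       [ 0.00000000e+00,  0.00000000e+00,  0.00000000e+00,
         1.00000000e+00]])}
```

```bash
python3 - <<'E'
from h import *
print('bottle',ray('scene',(482/6.6+285,365/6.6+155),.15),ray('side',(298,162),.15),ray('side',(298,196),0))
print('jar',ray('scene',(384,185),.0),ray('side',(261,253),.0), ray('scene',(385,150),.15))
s=bot.read_state();R=s['tcp_rot'];p=s['position']
c=np.array([.608,.0685]);a=np.radians(187.2);pad=c+.14*np.array([np.cos(a),np.sin(a)])
t=np.array([*pad,.20]);print(pad,'shift mm',R.T@(t-p)*1000,'tool x ang',np.degrees(np.arctan2(R[1,0],R[0,0])))
E
```

```text
bottle [ 0.72742306 -0.08667346  0.15      ] [ 0.71749782 -0.07156278  0.15      ] [ 0.72084285 -0.07140109  0.        ]
jar [6.95981795e-01 2.56130274e-01 1.11022302e-16] [0.68595675 0.2661982  0.        ] [0.68769999 0.24446433 0.15      ]
[0.46910394 0.05095335] shift mm [ 446.76016839 -472.92607004   22.70936076] tool x ang 24.912134774857805
```

```bash
python3 -m jog '[[[110,-118,6],[0,0,5],1],[[220,-236,11],[0,0,9],1],[[330,-355,17],[0,0,14],1],[[447,-473,23],[0,0,18],1],[[447,-473,23],[0,0,18],1],[[447,-473,23],[0,0,18],1],[[447,-473,23],[0,0,18],1],[[447,-473,23],[0,0,18],1],[[447,-473,23],[0,0,18],1],[[447,-473,23],[0,0,18],1],[[447,-473,23],[0,0,18],1],[[447,-473,23],[0,0,18],1]]'
cat > look.py <<'E'
from h import *
s=bot.read_state();R=s['tcp_rot'];p=s['position']
print(s['time_s'],p.round(4),'xang',np.degrees(np.arctan2(R[1,0],R[0,0])).round(2),'F',np.round(s['force'],2),s['opening'],np.round(s['joint_positions'],1),'zaxis',R[:,2].round(3))
def d(x,y,z): print('shift to',(x,y,z),(R.T@(np.array([x,y,z])-p)*1000).round(1))
E
python3 -c "
from look import *
d(.4691,.051,.2)"
```

```text
time_s: 1.1
position: [0.4213, -0.0908, 0.2048]
tcp_rot: [[0.993, 0.12, -0.0], [0.12, -0.993, 0.0], [-0.0, -0.0, -1.0]]
force: [0.3, -0.3, -1.2]
opening: 0.172
1.1 [ 0.4213 -0.0908  0.2048] xang 6.88 F [ 0.27 -0.34 -1.21] 0.17187471399792653 [-27.1  17.  109.9   0.   53.1  56. ] zaxis [-0.  0. -1.]
shift to (0.4691, 0.051, 0.2) [  64.4 -135.     4.8]
```

```bash
python3 -m jog '[[[20,-42,2],[0,0,0],1],[[40,-84,3],[0,0,0],1],[[64,-130,5],[0,0,0],1],[[64,-135,5],[0,0,0],1],[[64,-135,5],[0,0,0],1],[[64,-135,5],[0,0,0],1]]' >/dev/null
python3 - <<'E'
from look import *
import cv2
d(.4691,.051,.2)
im=vision.capture('wrist');cv2.imwrite('pics/w1.png',cv2.resize(im[:,:,::-1],None,fx=1.25,fy=1.25))
a=vision.capture('scene')[150:220,280:350];b=vision.capture('side')[170:240,320:390]
cv2.imwrite('pics/s1.png',cv2.resize(np.hstack([a,b])[:,:,::-1],None,fx=5.7,fy=5.7,interpolation=cv2.INTER_CUBIC))
E
```

```text
1.6 [0.4683 0.0502 0.1995] xang 7.12 F [ 0.43 -0.31  0.02] 0.008031843528924516 [ -7.5  20.4 105.   -0.   54.6  75.4] zaxis [-0.001 -0.    -1.   ]
shift to (0.4691, 0.051, 0.2) [ 0.9 -0.7 -0.5]
```

View pics/w1.png

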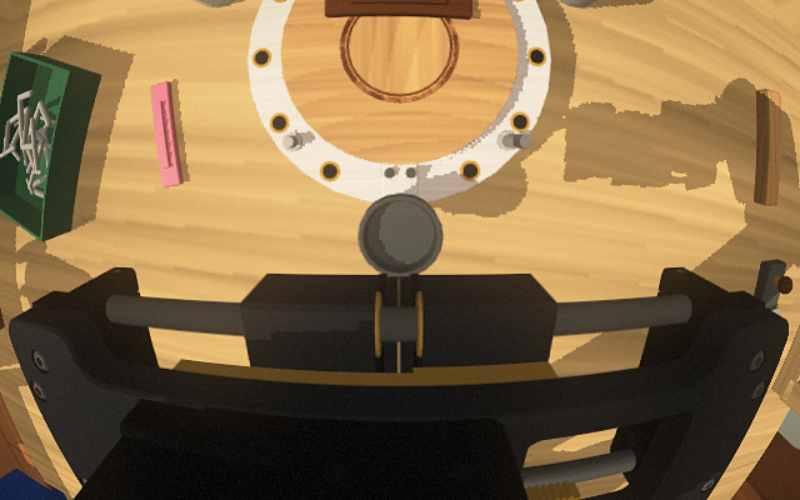

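Wrist view: the pad is at (400,234), the stop pins at (292,141) and (518,141), with holes visible beside them. Checking the pad against the ring from close by.

```bash
python3 - <<'E'
from look import *
i=vision.camera_info('wrist');K=i['intrinsics'];M=i['mount']
def wr(u,v,z):
    x=(u/1.25-K[0,2])/K[0,0];y=(v/1.25-K[1,2])/K[1,1];r=np.hypot(x,y)
    dc=np.array([np.sin(r)*x/r,-np.sin(r)*y/r,-np.cos(r)])
    c=p+R@M[:3,3];d=R@M[:3,:3]@dc;return c+d*(z-c[2])/d[2]
P=np.array([wr(u,v,.055)[:2] for u,v in [(330,171),(471,171),(279,122),(520,121),(262,58),(537,56)]])
def f(v):
    dd=P-v[:2];a=np.arctan2(dd[:,1],dd[:,0])-v[2];a=(a+np.pi/12)%(np.pi/6)-np.pi/12
    return np.r_[np.hypot(*dd.T)-.112,.112*a]
r=least_squares(f,[.608,.068,.12]);c=r.x[:2];print('axis',c,np.degrees(r.x[2])%30,'cost',np.sqrt(2*r.cost/6))
for n,u,v,z in [('pad',400,234,.102),('right foot',520,145,.055),('left foot',290,145,.055),('right top',514,139,.105)]:
    q=wr(u,v,z);e=q[:2]-c;print(n,q.round(4),np.hypot(*e).round(4),np.degrees(np.arctan2(e[1],e[0]))%360)
E
```

```text
1.75 [0.4682 0.048  0.1997] xang 6.85 F [-0.33  0.02  0.5 ] 0.00626519323158445 [ -7.8  20.4 105.1  -0.   54.6  75.4] zaxis [-0.001 -0.    -1.   ]
axis [0.60820442 0.06370604] 7.235840955664677 cost 0.000621980191897388
pad [0.4715 0.047  0.102 ] 0.1377 186.95761257036318
right foot [ 0.5457 -0.0424  0.055 ] 0.1232 239.4925956981637
left foot [0.5229 0.1424 0.055 ] 0.1161 137.3183236554728
right top [ 0.5475 -0.0215  0.105 ] 0.1047 234.53088058535167
```

View pics/s1.png

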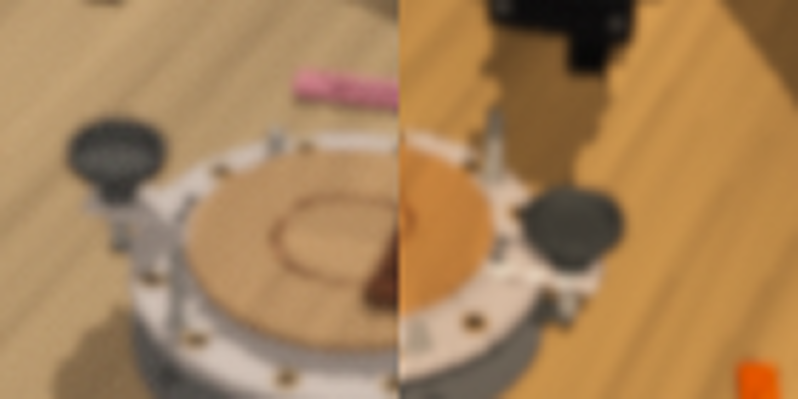

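```bash
python3 -m jog '[[[1,0,30],[0,0,0],1],[[1,0,60],[0,0,0],1],[[1,0,85],[0,0,0],1],[[1,0,95],[0,0,0],1],[[1,0,101],[0,0,0],1],[[1,0,104],[0,0,0],1],[[1,0,106],[0,0,0],1],[[1,0,106],[0,0,0],1],[[1,0,106],[0,0,0],1]]'
python3 -m jog '[[[0,1,0],[0,0,0],1],[[0,2,0],[0,0,0],1],[[0,3,0],[0,0,0],1],[[0,4,0],[0,0,0],1],[[0,4,0],[0,0,0],1]]'|grep -v rot
python3 -m jog '[[[0,1,0],[0,0,0],1],[[0,2,0],[0,0,0],1],[[0,2,0],[0,0,0],1]]'|grep -v rot
```

```text
time_s: 2.5
position: [0.4702, 0.0487, 0.0946]
tcp_rot: [[0.993, 0.12, 0.002], [0.12, -0.993, -0.0], [0.002, 0.0, -1.0]]
force: [-0.2, 0.1, 0.0]
opening: 0.004
time_s: 2.92
position: [0.4703, 0.0449, 0.0941]
force: [-1.1, -0.5, -0.1]
opening: 0.009
time_s: 3.17
position: [0.4704, 0.0429, 0.0939]
force: [-0.2, 0.3, 1.2]
opening: 0.003
```

```bash
for k in 1 2 3; do python3 -m jog '[[[0,1,0],[0,0,0],1],[[0,1,0],[0,0,0],1],[[0,1,0],[0,0,0],1]]'|grep -v -e rot -e open; done
```

```text
time_s: 3.42
position: [0.4705, 0.0421, 0.0939]
force: [0.8, 0.8, 0.1]
time_s: 3.67
position: [0.4706, 0.0411, 0.0939]
force: [0.1, -0.0, -0.6]
time_s: 3.92
position: [0.4707, 0.0401, 0.0939]
force: [-0.4, 0.0, 1.0]
```

```bash
for k in 1 2 3; do python3 -m jog '[[[0,1,0],[0,0,0],1],[[0,1,0],[0,0,0],1],[[0,1,0],[0,0,0],1]]'|grep -v -e rot -e open; done
python3 - <<'E'
from look import *
import cv2
im=vision.capture('wrist')[110:290,200:440]
a=vision.capture('scene')[140:220,270:350];b=vision.capture('side')[160:240,310:390]
z=lambda m,w,h:cv2.resize(m,(w,h),interpolation=cv2.INTER_CUBIC)
o=np.vstack([np.hstack([z(a,400,300),z(b,400,300)]),np.hstack([z(im,400,300),np.zeros((300,400,3),np.uint8)])])
cv2.imwrite('pics/m1.png',o[:,:,::-1])
E
```

```text
time_s: 4.17
position: [0.4708, 0.0391, 0.0939]
force: [-0.9, 0.2, -0.1]
time_s: 4.42
position: [0.471, 0.0381, 0.0939]
force: [-0.7, 0.9, -0.2]
time_s: 4.67
position: [0.4711, 0.0371, 0.0939]
force: [-0.1, -1.0, -0.6]
4.6667 [0.4711 0.0371 0.0939] xang 6.91 F [-0.1  -1.05 -0.57] 0.001983887450317595 [ -9.1  31.2 110.3   0.   38.5  74. ] zaxis [ 0.  0. -1.]
```

View pics/m1.png

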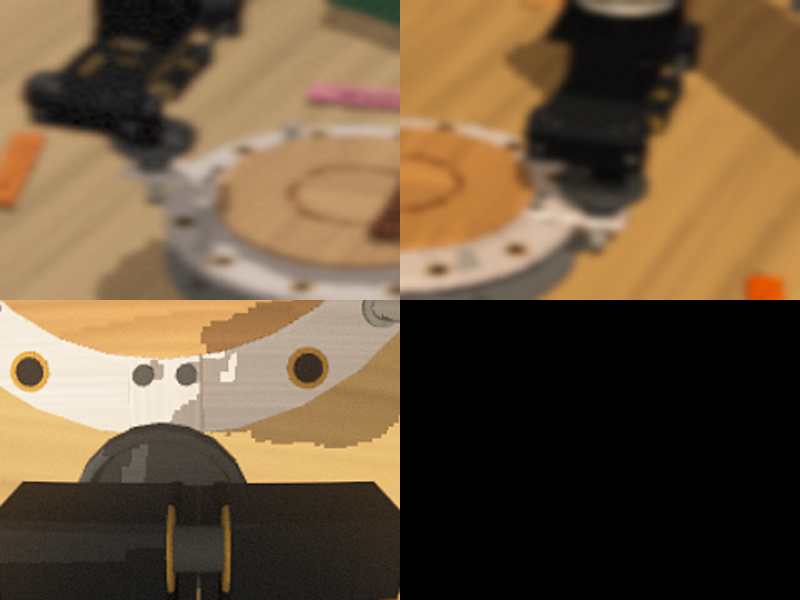

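The finger is in the dish, about 12 mm right of the pad centre and not yet touching the rim. I'll keep probing.

```bash
for k in 1 2 3 4 5 6; do o=$(python3 -m jog '[[[0,1,0],[0,0,0],1],[[0,1,0],[0,0,0],1],[[0,1,0],[0,0,0],1]]'|grep -v -e rot -e open);echo $o; done
```

```text
time_s: 5.07 position: [0.4712, 0.0361, 0.0939] force: [1.5, 0.7, 0.5]
time_s: 5.32 position: [0.4714, 0.0351, 0.0939] force: [-0.3, -0.2, 0.0]
time_s: 5.57 position: [0.4715, 0.0341, 0.0939] force: [0.1, 0.2, 0.5]
time_s: 5.82 position: [0.4717, 0.0333, 0.0939] force: [0.8, 1.4, 0.2]
time_s: 6.07 position: [0.4717, 0.0329, 0.0939] force: [0.3, 5.2, 0.8]
time_s: 6.32 position: [0.4718, 0.0326, 0.0939] force: [1.7, 8.0, 0.3]
```

```bash
python3 -m jog '[[[0,-3,0],[0,0,0],1],[[0,-3,0],[0,0,0],1],[[0,-3,3],[0,0,0],1],[[0,-3,5],[0,0,0],1],[[0,-3,7],[0,0,0],1],[[0,-3,9],[0,0,0],1],[[0,-3,11],[0,0,0],1],[[0,-3,13],[0,0,0],1],[[0,-3,15],[0,0,0],1],[[0,-3,16],[0,0,0],1],[[0,-3,16],[0,0,0],1],[[0,-3,16],[0,0,0],1]]'
python3 -c "
from look import *"
```

```text
time_s: 7.32
position: [0.4716, 0.0339, 0.0782]
tcp_rot: [[0.993, 0.12, 0.0], [0.12, -0.993, -0.0], [0.0, 0.0, -1.0]]
force: [-1.1, 0.4, 6.7]
opening: 0.004
7.3167 [0.4716 0.0339 0.0782] xang 6.91 F [-1.1   0.44  6.68] 0.003540497692177733 [ -9.5  33.  110.8  -0.   36.1  73.6] zaxis [ 0. -0. -1.]
```

```bash
cat > arc.py <<'E'
from look import *
import sys
c=np.array([.608,.067])
for g in map(float,sys.argv[1:]):
    a=np.radians(g);Q=np.array([[np.cos(a),-np.sin(a)],[np.sin(a),np.cos(a)]])
    q=np.r_[c+Q@(p[:2]-c),p[2]];print(g,(R.T@(q-p)*1000).round(1)[:2])
E
python3 arc.py 1 3 5 7 9 11 13 15 17 19 21 22 24 26
```

```text
7.3167 [0.4716 0.0339 0.0782] xang 6.91 F [-1.1   0.44  6.68] 0.003540497692177733 [ -9.5  33.  110.8  -0.   36.1  73.6] zaxis [ 0. -0. -1.]
1.0 [0.3 2.4]
3.0 [1.1 7.3]
5.0 [ 2.  12.1]
7.0 [ 3.  16.9]
9.0 [ 4.3 21.6]
11.0 [ 5.7 26.3]
13.0 [ 7.3 30.9]
15.0 [ 9.  35.5]
17.0 [10.9 40. ]
19.0 [13.  44.5]
21.0 [15.2 48.9]
22.0 [16.3 51. ]
24.0 [18.8 55.3]
26.0 [21.3 59.4]
```

```bash
python3 -m jog '[[[0.3,2.4,0],[0,0,-1],1],[[1.1,7.3,0],[0,0,-3],1],[[2,12.1,0],[0,0,-5],1],[[3,16.9,0],[0,0,-7],1],[[4.3,21.6,0],[0,0,-9],1],[[5.7,26.3,0],[0,0,-11],1],[[7.3,30.9,0],[0,0,-13],1],[[9,35.5,0],[0,0,-15],1],[[10.9,40,0],[0,0,-17],1],[[13,44.5,0],[0,0,-19],1],[[15.2,48.9,0],[0,0,-21],1],[[16.3,51,0],[0,0,-22],1]]' | grep -v rot
python3 arc.py 1 2 3 4 5 6 7 8 9
python3 - <<'E'
from h import *
import cv2
im=vision.capture('wrist')[60:300,160:480]
a=vision.capture('scene')[140:220,270:350];b=vision.capture('side')[160:240,310:390]
z=lambda m,w,h:cv2.resize(m,(w,h),interpolation=cv2.INTER_CUBIC)
o=np.hstack([z(im,640,480),np.vstack([z(a,160,240),z(b,160,240)])])
cv2.imwrite('pics/m2.png',o[:,:,::-1])
E
```

```text
time_s: 8.32
position: [0.4942, -0.0154, 0.0783]
force: [-0.1, -0.7, 6.6]
opening: 0.008
8.3167 [ 0.4942 -0.0154  0.0783] xang 28.99 F [-0.05 -0.66  6.57] 0.007841911890374477 [-1.470e+01  3.400e+01  1.078e+02 -1.000e-01  3.820e+01  4.630e+01] zaxis [ 0.001 -0.001 -1.   ]
1.0 [0.3 2.4]
2.0 [0.7 4.9]
3.0 [1.1 7.3]
4.0 [1.5 9.7]
5.0 [ 2.  12.1]
6.0 [ 2.5 14.5]
7.0 [ 3.1 16.9]
8.0 [ 3.7 19.3]
9.0 [ 4.4 21.6]
```

View pics/m2.png

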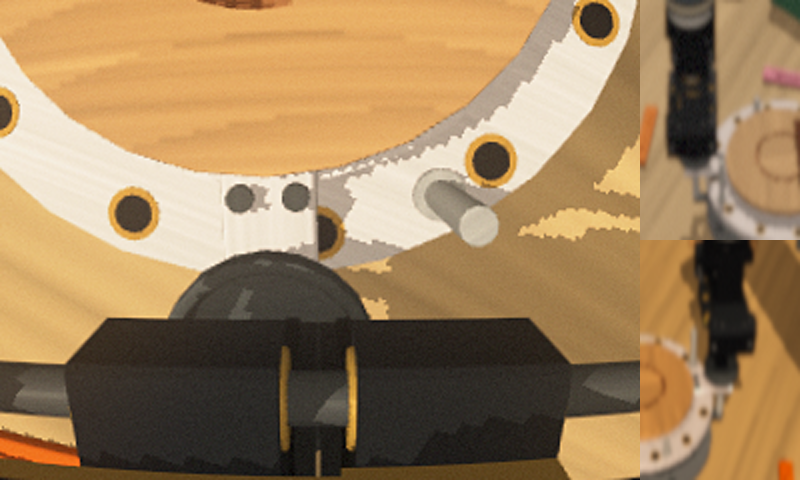

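```bash
python3 -m jog '[[[0.3,2.4,0],[0,0,-1],1],[[0.7,4.9,0],[0,0,-2],1],[[1.1,7.3,0],[0,0,-3],1],[[1.5,9.7,0],[0,0,-4],1],[[2,12.1,0],[0,0,-5],1],[[2.5,14.5,0],[0,0,-6],1],[[3.1,16.9,0],[0,0,-7],1],[[3.3,17.8,0],[0,0,-7.4],1],[[3.3,17.8,0],[0,0,-7.4],1],[[3.3,17.8,0],[0,0,-7.4],1]]' | grep -v rot
python3 -m jog '[[[0,0,-2],[0,0,0],1],[[0,0,-4],[0,0,0],1],[[0,0,-6],[0,0,0],1],[[0,0,-8],[0,0,0],1],[[0,0,-8],[0,0,0],1],[[0,0,-8],[0,0,0],1]]' | grep -v rot
python3 arc.py
```

```text
time_s: 9.3
position: [0.5057, -0.0294, 0.0784]
force: [-0.5, -1.0, 7.9]
opening: 0.004
time_s: 9.8
position: [0.5056, -0.0293, 0.0863]
force: [-0.5, -2.1, 4.4]
opening: 0.005
9.8 [ 0.5056 -0.0293  0.0863] xang 36.32 F [-0.51 -2.06  4.43] 0.004631201966628835 [-1.590e+01  3.370e+01  1.058e+02 -1.000e-01  4.050e+01  3.780e+01] zaxis [ 0.001 -0.001 -1.   ]
```

The floor followed the finger up (4.4 N with 3.7 mm pressed), so the pin has entered the hole. I'll raise clear and check.

```bash
python3 -m jog '[[[0,-1,-2],[0,0,0],1],[[0,-2,-4],[0,0,0],1],[[0,-3,-6],[0,0,0],1],[[0,-3,-12],[0,0,0],1],[[0,-3,-25],[0,0,0],1],[[0,-3,-50],[0,0,0],1],[[0,-3,-80],[0,0,0],1],[[0,-3,-110],[0,0,0],1],[[0,-3,-110],[0,0,0],1],[[0,-3,-110],[0,0,0],1],[[0,-3,-110],[0,0,0],1]]' | grep -v rot
python3 - <<'E'
from look import *
import cv2
im=vision.capture('wrist')[0:240,160:480]
a=vision.capture('scene')[150:230,280:390];b=vision.capture('side')[160:240,265:375]
z=lambda m,w,h:cv2.resize(m,(w,h),interpolation=cv2.INTER_CUBIC)
o=np.hstack([z(im,400,300),np.zeros((300,400,3),np.uint8)])
o=np.vstack([o,np.hstack([z(a,400,291),z(b,400,291)])])
cv2.imwrite('pics/m3.png',o[:,:,::-1])
E
```

```text
time_s: 10.72
position: [0.5027, -0.0257, 0.1955]
force: [-0.3, 0.4, -0.9]
opening: 0.007
10.7167 [ 0.5027 -0.0257  0.1955] xang 36.32 F [-0.34  0.41 -0.94] 0.007047172037274271 [-15.7  23.1 101.    0.   56.   38. ] zaxis [-0.001  0.    -1.   ]
```

View pics/m3.png

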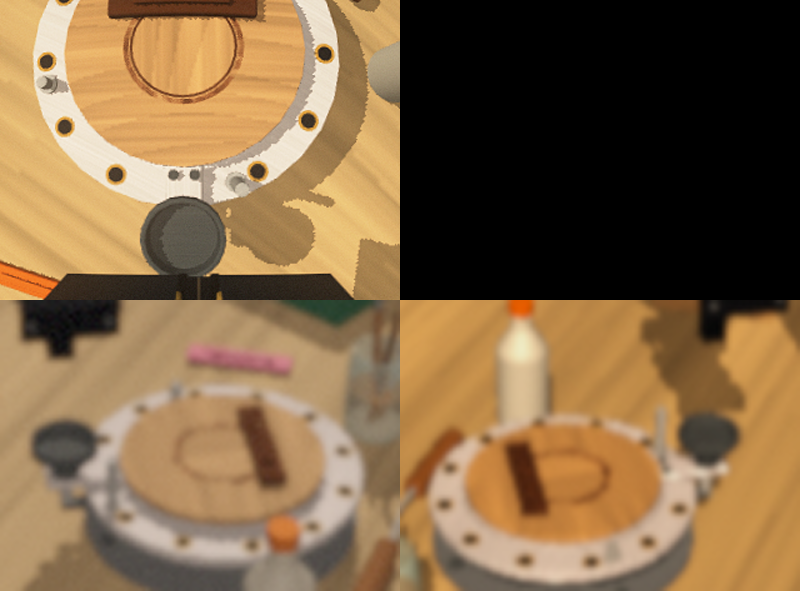

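```bash
python3 - <<'E'
from look import *
i=vision.camera_info('wrist');K=i['intrinsics'];M=i['mount']
def wr(u,v,z):
    x=(u/1.25+160-K[0,2])/K[0,0];y=(v/1.25-K[1,2])/K[1,1];r=np.hypot(x,y)
    c=p+R@M[:3,3];d=R@M[:3,:3]@np.array([np.sin(r)*x/r,-np.sin(r)*y/r,-np.cos(r)]);return c+d*(z-c[2])/d[2]
P=np.array([wr(u,v,.055)[:2] for u,v in [(116,174),(258,171),(65,127),(308,120),(47,62),(325,53)]])
def f(v):
    dd=P-v[:2];a=np.arctan2(dd[:,1],dd[:,0])-v[2];a=(a+np.pi/12)%(np.pi/6)-np.pi/12
    return np.r_[np.hypot(*dd.T)-.112,.112*a]
r=least_squares(f,[.608,.068,.12]);c=r.x[:2];print('axis',c,np.degrees(r.x[2])%30)
for n,q in [('pad w',wr(183,237,.102)),('pad w if 8 mm down',wr(183,237,.094)),('blank',wr(183,3,.082)),('scene',ray('scene',(297.9,188.8),.102)),('side',ray('side',(349.7,196.3),.102))]:
    e=q[:2]-c;print(n,q.round(4),np.hypot(*e).round(4),np.degrees(np.arctan2(e[1],e[0]))%360)
E
```

```text
10.8667 [ 0.5023 -0.0257  0.1945] xang 36.31 F [-0.39 -0.32 -1.17] 0.003977769514473656 [-15.7  23.2 101.    0.   56.   38. ] zaxis [-0.003  0.001 -1.   ]
axis [0.60755393 0.06659908] 7.5625782906475285
pad w [ 0.4976 -0.0153  0.102 ] 0.1371 216.7033608201704
pad w if 8 mm down [ 0.4957 -0.0163  0.094 ] 0.1392 216.55230375522538
blank [0.6317 0.0839 0.082 ] 0.0297 35.640217898847276
scene [ 0.5015 -0.0206  0.102 ] 0.1373 219.43984442335153
side [ 0.4918 -0.0068  0.102 ] 0.137 212.37637558971497
```

The table turned 29.75° measured with the same camera. A gentle touch on the pad floor will confirm it is fully up (floor at 90 mm).

```bash
python3 -m jog '[[[0,-9,0],[0,0,0],1],[[0,-9,30],[0,0,0],1],[[0,-9,60],[0,0,0],1],[[0,-9,85],[0,0,0],1],[[0,-9,96],[0,0,0],1],[[0,-9,101],[0,0,0],1],[[0,-9,103],[0,0,0],1],[[0,-9,103],[0,0,0],1],[[0,-9,103],[0,0,0],1]]' | grep -v rot
for k in 1 2 3 4; do o=$(python3 -m jog '[[[0,0,1],[0,0,0],1],[[0,0,1],[0,0,0],1],[[0,0,1],[0,0,0],1]]'|grep -v -e rot -e open);echo $o; done
```

```text
time_s: 11.62
position: [0.4986, -0.0188, 0.0935]
force: [0.1, 0.5, 0.1]
opening: 0.006
time_s: 11.87 position: [0.4985, -0.0189, 0.0926] force: [-0.1, 0.1, 0.0]
time_s: 12.12 position: [0.4981, -0.0188, 0.091] force: [0.3, -0.2, -0.3]
time_s: 12.37 position: [0.4983, -0.0189, 0.0902] force: [-0.2, -0.4, 4.2]
time_s: 12.62 position: [0.4983, -0.0189, 0.089] force: [-0.9, -0.7, 4.2]
```

Contact comes at z ≈ 90 mm with the 4 N spring preload, so the plunger is fully up. I'm withdrawing and handing in.

```bash
python3 -m jog '[[[0,0,-3],[0,0,0],1],[[0,0,-10],[0,0,0],1],[[0,0,-25],[0,0,0],1],[[0,0,-50],[0,0,0],1],[[0,0,-80],[0,0,0],1],[[0,0,-110],[0,0,0],1],[[0,0,-110],[0,0,0],1],[[0,0,-110],[0,0,0],1],[[0,0,-110],[0,0,0],1]]' | grep -v rot
python3 -c "
from rig import bot
print(bot.hand_in())"
```

```text
time_s: 13.37
position: [0.4974, -0.0186, 0.1986]
force: [-0.6, 0.5, -0.7]
opening: 0.003
the job is handed in; nothing more can be done
None
```

I indexed the turntable by one hole towards the tall stop pin and handed the job in at 13.4 s. With the gripper closed as a fingertip, I pressed the pad about 12 mm (6.7 N). I then pushed it round the arc and let it spring up in the next hole.

Last checks:
- **Angle:** the wrist camera showed the pad turned 29.75° (0.519 rad), within the 0.524 ± 0.03 allowed. The scene and side cameras gave 27.8° and 29.3°; they are read more coarsely (about 3.5 mm per pixel).
- **Locked and up:** a light touch met the pad floor at about 90 mm with 4.2 N, so the plunger is fully up. The arm was withdrawn afterwards and touched nothing at the end.
- **Bridge blank:** it looked to have ridden along in its place. I located it only roughly, about 5 mm from its spot, and the blank was cut off at the edge of that picture.
- **Forces:** the highest I read was about 8 N, sampled at the end of each move.
- **Bystanders:** those visible in the close crops looked unmoved. I took no final full-scene picture, so I did not check the clamp box, plane or caul at the end; the arm never went near them.

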